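# Pop the touch-latch lid of the gear case and set it open

## Robot

A 6-joint arm with a two-finger parallel gripper is mounted at the origin on the work surface. World frame = base frame: x ahead of the robot, y to its left, z up, the work surface at z = 0. Lengths are in m, angles in rad, forces in N, time in s.
With the tool pointing down it reaches from about 0.25 to 0.8 m from the base axis. Payload 3.9 kg.
Tool frame: the origin (TCP) lies between the finger pads; the fingertips stand 8 mm ahead of it and the grasp point (between the pads) lies 11 mm behind it; z points along the fingers, y is the line along which they close (so a half turn about z gives the same grasp; the last joint's range is limited). The gripper opens to 85 mm and grips with 20 to 120 N. Pads are 22 mm wide; open, the fingers measure 114 mm over their backs; the gripper's body (76 mm by 85 mm) begins 54 mm behind the grasp point. The pads swing forward as they close: fully open they stand 13 mm farther back than shut.
Start: joints at [-1.301, 0.26, -0.138, 1.173, 0, 1.571], TCP at [0.14, -0.506, 0.239] pointing down, gripper open.
Joint ranges: [-2.78, 2.78], [-0.83, 1.72], [-1.28, 1.37], [-1.9, 2.12], [-1.57, 1.48], [-3.14, 3.14]. Speed limits (rad/s): [2.57, 2.57, 3.14, 3.14, 3.14, 3.14].

## Interface

Orientations are given as a unit quaternion [x, y, z, w].
In Python, from rig import arm gives the robot as it stands. The module is installed in compiled form; this text tells all that it offers. Calls block until the motion is done:
- arm.move_pose(position, orientation): joint-space move of the TCP to a pose.
- arm.line_to(position, frame=None, vel=0.15, until_force=None): straight line of the TCP; frame=None keeps the orientation; vel is the mean speed in m/s. With until_force (N) it stops when the force on the tool has changed by that much, and returns True; else False.
- arm.move_joints(angles): joint-space move.
- arm.gripper_open() and arm.gripper_close(force=None): open the fingers fully, or close them until they stop; force is the grip in N (None keeps the last).
- arm.wait(seconds).
- arm.solve_ik(position, orientation): joint angles nearest the present ones, or None.
- arm.get_image(name): name is "side" or "top" or "wrist"; returns a dict with "color" (400x640x3 uint8, blue, green, red), "K" (3x3 intrinsics, pixels), "rvec" (rotation vector, rad) and "tvec" (3), from world to camera coordinates, as OpenCV has them; the wrist camera has in their place "tool_from_camera" (4x4, takes a point from camera to tool coordinates, whose origin is the TCP and whose axes are the flange's). Camera axes: x right, y down, z forward; pixel columns grow to the right and rows downward; lengths in m; the calibration is good to about 2 mm. A picture is of the moment at which its call begins: read the wrist's pose just before it. There is no depth.
A pose or a line that the arm cannot do raises arm.IKError and nothing moves.
- arm.sign_off(): hands the job in; it is judged then, once.
Readings, each from a call of its own:
- arm.read_time(): time.
- arm.read_joint_pos(): joint angles.
- arm.read_qd(): joint speeds.
- arm.read_joint_efforts(): joint torques, N m.
- arm.read_tool_pos(): TCP position.
- arm.read_orientation(): TCP orientation.
- arm.read_force(): force on the tool from outside, world axes, zero at the start.
- arm.read_torque(): the same for the moment, N m.
- arm.read_gripper_width(): finger opening in m.
- arm.read_finger_force(): force on a finger pad.
Only numpy, scipy, OpenCV 4.12 (cv2) and the standard library are available. Lean on these libraries where they do the work, as an engineer would, in place of code of your own. Each camera call takes 0.05 s, during which the arm holds its last target. There are 200 camera calls.

## Task

Of the two matching aluminium cases on the glass shelf, one is shut: press down on the front edge of its lid until the touch catch lets go, take the finger away so that the spring lifts the lid ajar (part of the way), then push the lid up and over from inside with a fingertip until it stands wide open on its own, like its neighbour's. Do not grip the lid or touch its outer face while raising it, and leave the open case, the headlamp, the bowl and the whistle as they are.

Things in the scene. Friction and masses are not known exactly. Their poses are not given: they have to be found in the camera images.
- case: The SHUT aluminium case, screwed down to the shelf, 120 deep (its x) x 132 wide (its y) x 70 tall when shut. Origin: centre of its underside; z up. Its front (catch side) faces -x of its own frame; the hinge runs along the back (+x) edge. Only its lid being down tells it from its twin.
- lid (a joint): Its lid's angle (rad): 0 shut and caught, negative pressed in (stop -0.045), positive open, stop 1.85 (leaning back past upright; stays there by its own weight). Once the catch is freed and the finger withdrawn, a spring pin swings it up in under 1 s to about 1.1 and holds it ajar there. From there the lid (about 160 g) swings freely, and drops back to ajar if let go before about 1.6.
- lid_press (a point): Where to press: on top of that lid, half-way along its width, 12 mm behind its front edge; 70 mm over the shelf when shut. Moves with the lid. The touch latch is freed for good by pressing here about 3.5 mm straight down (2 to 4 N); firm stop at about 5 mm.
- lid_hinge (a point): Middle of that lid's hinge line, at the back of the case, 62 mm over the shelf; the hinge runs along the case's y. The plain flat lid, 123 mm long from hinge line to front edge, 132 wide, 8 thick overall, lies above this line when shut. Its upper 4 mm is an outer plate set 4 to 5 mm in from the front and side edges: keep off that plate while the lid is being raised past ajar.
- lid_edge (a point): Middle of the lower front edge of that lid, 123 mm from the hinge line; 62 mm over the shelf when shut. Moves with the lid. A small latch peg hangs 20 mm under the lid, 18 mm in from this edge and 45 mm to the case's -y side: keep to the middle. With the lid ajar a vertical finger in front of this edge, its tip 8 mm lower than the edge, swings the lid over when moved towards the hinge and some 10 mm past the hinge line, rising some 8 mm as the edge rises.
- twin: The matching aluminium case, also screwed down, whose lid already stands open; same size and axes as case (origin centre of the underside). Leave it alone.
- twin_lid (a joint): Lid of the open twin, rad: 0 shut, about 1.85 fully open as it stands; it must stay open.
- whistle: Green plastic whistle, loose, about 50 x 20 x 22, lying between the cases. Origin: centre of the underside. Leave it alone.
- bowl: White ceramic bowl, loose, 120 across, 50 tall, at the left side. Origin: centre of the underside. Leave it alone.
- headlamp: Silver headlamp, loose, about 40 x 80 x 43, standing in the middle of a fixed chrome turntable (210 across, 18 high, with four carabiners on it) behind the cases. Origin: centre of the underside. Leave it alone.

How it is judged:
On the way, in this order (a step that is already met when the one before it is completed fails the run):
1. the shut lid is pressed in until its catch can let go (value of joint lid below -0.02 rad), for 0.02 s.
2. the lid has sprung ajar and not yet been pushed far (value of joint lid between 0.6 and 1.45 rad), for 0.2 s.
At the end, for the whole second after the job is handed in: The lid of the formerly shut case stands open past 1.65 rad and at rest; the twin's lid is still open (past 1.6 rad); headlamp, bowl and whistle within 25 mm of where they were (value of joint lid above 1.65 rad and velocity of joint lid between -0.2 and 0.2 rad/s and not (value of joint twin_lid below 1.6 rad) and not (distance of any of whistle, bowl, headlamp from where it was at the start of the episode above 0.025 m)); the robot touches nothing.
It fails at once if the raised lid is gripped or touched on its outer face (over 3 N while past 1.25 rad) (value of joint lid above 1.25 rad and contact force between the fingers and lid_c1 above 3 N).
It fails at once if the open twin's lid is pushed shut (value of joint twin_lid below 1.6 rad).
It fails at once if the headlamp, bowl or whistle is moved over 25 mm or lifted (distance of any of whistle, bowl, headlamp from where it was at the start of the episode above 0.025 m).
It also fails if it takes over 42 s, if anything falls off the work surface, if the arm or the gripper's body presses on something with over 40 N, if the wrist force passes 120 N, or if a joint passes its speed limit or range.

## Working session

There is one attempt and no reset: what is moved stays moved. The work goes in short steps, each a Python script; the robot and the scene stay as the last script left them, time stands still between calls to the robot, and variables do not carry over. Pictures are saved under pics/ and viewed, at most 10 in all, crops included, and the job is handed in when it is done.

```bash
mkdir -p pics
python3 - <<'E'
from rig import arm
import cv2,numpy as np
for n in("top","side"):
    i=arm.get_image(n); cv2.imwrite(f"pics/{n}0.png",i["color"]); np.savez(f"{n}.npz",**{k:np.array(v) for k,v in i.items() if k!="color"})
    R=cv2.Rodrigues(np.array(i["rvec"]))[0]; print(n,-R.T@np.array(i["tvec"]).ravel(),np.array(i["K"]).round(1).tolist())
print(arm.read_tool_pos(),arm.read_orientation(),arm.read_time())
E
```

```text
top [0.45271229 0.09999307 0.96023289] [[398.3, 0.0, 320.0], [0.0, 398.3, 198.3], [0.0, 0.0, 1.0]]
side [-0.05514863  0.77331145  0.76716435] [[414.9, 0.0, 312.9], [0.0, 414.9, 192.4], [0.0, 0.0, 1.0]]
[ 0.13979017 -0.5054301   0.23853836] [ 9.90910843e-01  1.34517320e-01 -1.08115464e-04 -8.83101573e-04] 0.1
```

View pics/top0.png

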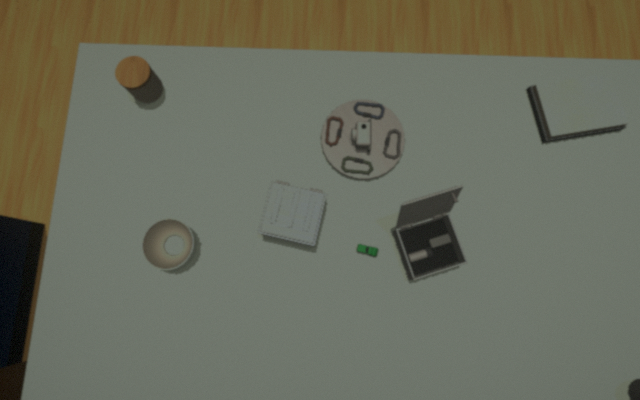

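View pics/side0.png

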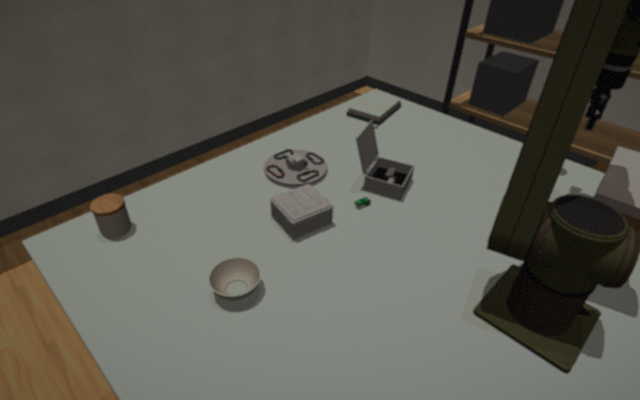

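The top view shows the shut case with lid corners near (272,182), (327,191), (317,246) and (262,236). Its front faces down in the image, towards the robot. The twin is at about (430,240), the whistle at (367,250) and the bowl at (168,245). I'll enlarge the case next.

Run:
```python
import cv2
a=cv2.imread("pics/top0.png")[172:256,252:340]
cv2.imwrite("pics/c1.png",cv2.resize(cv2.convertScaleAbs(a,alpha=1.4),None,fx=7,fy=7,interpolation=cv2.INTER_CUBIC))
```

```text
(no output)
```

View pics/c1.png

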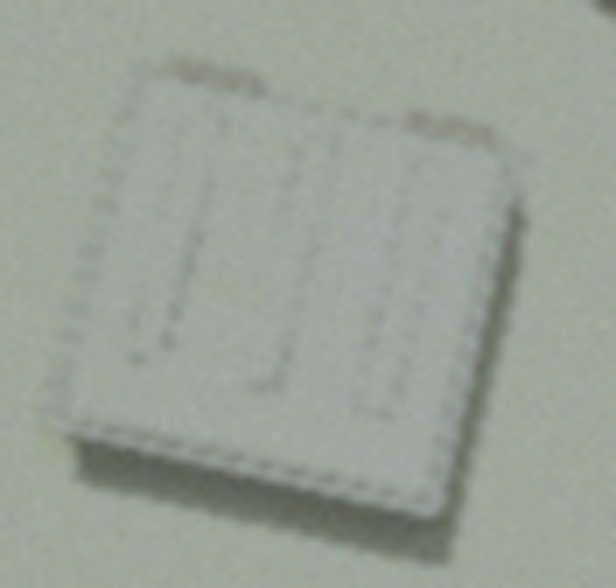

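The crop shows the two hinge knuckles at the back (top). The front edge runs from crop pixel (50,430) to (440,515) and the back corners are at (145,70) and (520,160).

```bash
cat > geo.py <<'E'
import cv2,numpy as np
def ray(n,uv,z):
    c=np.load(n+".npz"); R=cv2.Rodrigues(c["rvec"])[0]; o=-R.T@c["tvec"].ravel()
    d=R.T@np.linalg.inv(c["K"])@np.array([*uv,1.]); return (o+d*(z-o[2])/d[2])
def proj(n,P):
    c=np.load(n+".npz"); return cv2.projectPoints(np.array(P,float).reshape(-1,3),c["rvec"],c["tvec"],c["K"],None)[0].reshape(-1,2)
E
python3 - <<'E'
from geo import *
N=np.linalg.norm
p=[ray("top",(252+(u+.5)/7-.5,172+(v+.5)/7-.5),.066)[:2] for u,v in((50,430),(440,515),(520,160),(145,70))]
print(np.round(p,4).tolist(),[N(p[i]-p[i-1]).round(4) for i in range(4)])
ax=(p[2]+p[3]-p[0]-p[1]); ay=(p[0]+p[3]-p[1]-p[2]); 
y1=np.arctan2(ax[1],ax[0]); y2=np.arctan2(-ay[0],ay[1]); print(y1,y2,"front",(p[0]+p[1])/2,"cen",sum(p)/4)
yaw=(y1+y2)/2; X=np.array([np.cos(yaw),np.sin(yaw)]);Y=np.array([-X[1],X[0]])
c=sum(p)/4
a=cv2.imread("pics/side0.png")
b=cv2.resize(a[170:250,255:350],None,fx=7,fy=7,interpolation=cv2.INTER_CUBIC)
Q=[[*(c+X*i+Y*j),z] for i,j,z in((-.06,.066,.062),(-.06,-.066,.062),(.063,-.066,.062),(.063,.066,.062),(-.06,.066,0),(-.06,-.066,0))]
for q in proj("side",Q): cv2.circle(b,tuple(int(t) for t in ((q-[255,170])+.5)*7),4,(0,0,255),-1)
cv2.imwrite("pics/c2.png",b)
E
```

```text
[[0.5485, 0.2321], [0.5249, 0.1061], [0.6415, 0.0834], [0.6681, 0.2077]] [np.float64(0.1221), np.float64(0.1282), np.float64(0.1188), np.float64(0.1271)]
-0.19638961572703045 -0.19799521294513345 front [0.53665519 0.169069  ] cen [0.59572589 0.15731665]
```

View pics/c2.png

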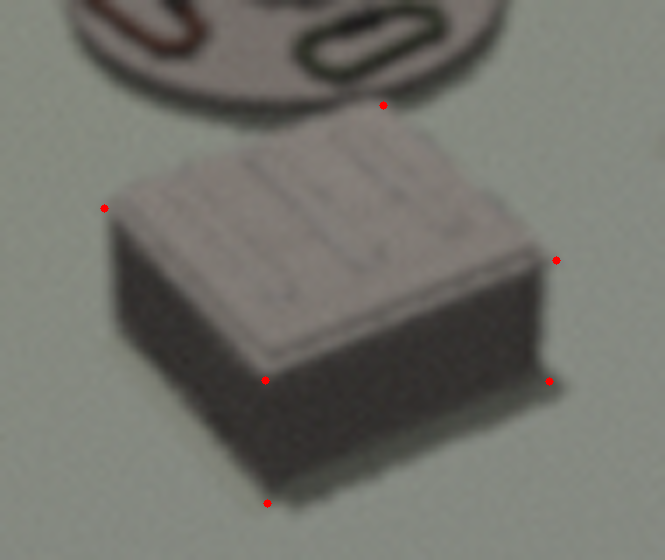

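The projected box agrees with the side view to about 2 px (3 mm), with yaw about -0.197 and the lid's front midpoint at about (0.537, 0.169). Next I'll press the lid with closed fingers, retreat, and look.

```bash
cat > base.py <<'E'
from rig import arm
from geo import *
psi=-.197; q=[np.cos(psi/2),np.sin(psi/2),0,0]
X=np.array([np.cos(psi),np.sin(psi)]); F=np.array([.5366,.1690])
def P(s,ztip): return [*(F+X*s),ztip+.008]   # s: distance behind lid front edge
E
python3 - <<'E'
from base import *
p=arm.read_tool_pos(); arm.gripper_close()
arm.line_to([p[0],p[1],.36],vel=.25)
arm.move_pose(P(.012,.30),q)
arm.line_to(P(.012,.09),vel=.2)
print(arm.read_time(),arm.read_tool_pos(),arm.read_gripper_width())
hit=arm.line_to(P(.012,.060),vel=.02,until_force=8)
print(hit,arm.read_tool_pos(),arm.read_force())
arm.wait(.1)
arm.line_to(P(-.08,.15),vel=.4)
arm.wait(1.0)
i=arm.get_image("side");cv2.imwrite("pics/side1.png",i["color"])
print(arm.read_time(),arm.read_tool_pos(),arm.read_force())
b=i["color"][100:260,230:430]; cv2.imwrite("pics/c3.png",cv2.resize(b,None,fx=3.5,fy=3.5,interpolation=cv2.INTER_CUBIC))
E
```

```text
6.2083 [0.54928482 0.16689304 0.0990636 ] -0.00017327703413835482
True [0.54802452 0.16667984 0.07334038] [-1.29285321 -0.78456926  4.89097371]
8.9583 [0.45812461 0.18468325 0.15805109] [ 0.46832713 -0.4831215  -0.79388202]
```

View pics/c3.png

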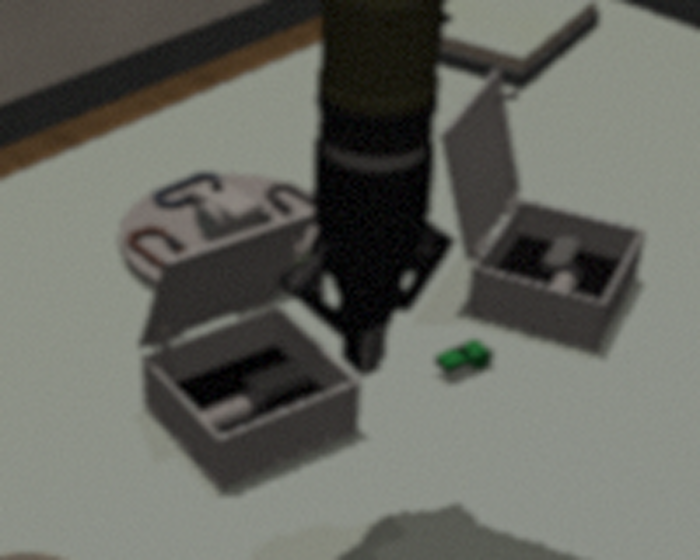

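The lid has sprung ajar, the finger is clear in front of it, and the neighbours are undisturbed. Now I'll swing it over.

Run:
```python
from base import *
arm.line_to(P(.035,.1636),vel=.15)
for s,z in ((.08,.166),(.105,.170),(.122,.172),(.128,.172)):
    arm.line_to(P(s,z),vel=.05); print(s,arm.read_force().round(2),arm.read_time())
arm.wait(.5)
arm.line_to(P(.0,.172),vel=.15)
arm.line_to(P(-.08,.25),vel=.2)
arm.wait(.5)
i=arm.get_image("side");cv2.imwrite("pics/side2.png",i["color"])
print(arm.read_time(),arm.read_tool_pos(),arm.read_force())
b=i["color"][100:260,230:430]; cv2.imwrite("pics/c4.png",cv2.resize(b,None,fx=3.5,fy=3.5,interpolation=cv2.INTER_CUBIC))
```

```text
0.08 [-0.28  0.02 -0.33] 10.9333
0.105 [ 1.08 -0.26  0.29] 11.5917
0.122 [ 0.33  0.34 -0.49] 12.0833
0.128 [ 0.89 -0.15  0.91] 12.35
15.1083 [0.45820586 0.18459628 0.25783394] [0.66542869 0.5090264  0.4537382 ]
```

View pics/c4.png

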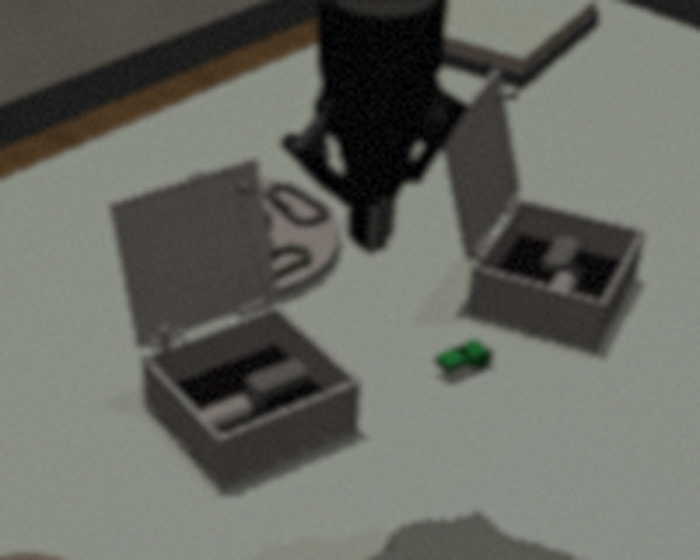

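The lid now stands past upright, with its top corners at about side-view pixels (262,158.6) and (303.4,146.3). I'll compare the angle with the projection, then hand in if it agrees.

Run:
```python
from base import *
Y=np.array([-X[1],X[0]]);o=np.array([262,158.6,303.4,146.3]);e={}
for a in(1.1,1.57,1.65,1.75,1.85):
    s=.123-.123*np.cos(a);z=.062+.123*np.sin(a)
    r=proj("side",[[*(F+X*s+Y*w),z] for w in(.066,-.066)]).ravel();e[a]=np.abs(r-o).sum();print(a,r.round(1))
if min(e,key=e.get)>=1.75: arm.sign_off(); print("signed")
```

```text
1.1 [278.1 176.4 321.2 161.4]
1.57 [267.3 161.9 309.8 148.1]
1.65 [265.5 160.3 307.9 146.6]
1.75 [263.3 158.7 305.5 145.2]
1.85 [261.3 157.5 303.2 144.3]
the job is handed in; nothing more can be done
signed
```

I pressed the shut case's lid until its catch let go, let it spring ajar, then pushed it over from inside. It now stands open at about 1.8 rad by the side camera, the twin, headlamp and whistle look undisturbed there (the bowl was out of that crop), and the job was handed in at about 15 s.

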